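# Press the bronze bushing home in the pivot block

## Task

Take the bronze shouldered bushing from the parts mat, start it small end down in the bore of the pivot block on the sprung fixture, and press it in until its shoulder sits flush on the block. Make sure it has bottomed with one steady push of about 25 N held for half a second or so, but never lean on the block with more than about 30 N, and leave everything else on the bench where it is.

Things in the scene. Friction and masses are not known exactly. Their poses are not given: they have to be found in the camera images.
- bushing: Bronze bushing, 0.22 to 0.34 kg, standing upright on the mat, shoulder up. Origin at the centre of its lower (small) end, z up along its axis. Shank 30 mm in diameter, 32 mm long, the lowest 6 mm tapering to 27 mm; above it the shoulder, a disc 44 mm in diameter and 8 mm thick; 40 mm tall in all. The 12 mm hole in its middle is too small for fingertips 14 mm or wider.
- shoulder (a point): Centre of the underside of the bushing's shoulder, 32 mm above the bushing's origin and 8 mm below its flat top; axes as the bushing's.
- bore_mouth (a point): Centre of the mouth of the bore, in the flat top of the pivot block, a bare steel block 64 x 64 x 42 mm welded on the grey cradle plate of the blue fixture; z up along the bore, x and y along the block's sides. The bore is 31 mm in diameter, right through the block.
- leaves (a point): Point on the bore's axis 17 mm below its mouth, amid four oiled spring leaves (13 to 24 mm below the mouth) that narrow the bore to 28 mm. The shank drops in freely until its end is about 16 mm deep, where it stands by itself; then it takes a push of 8 to 18 N (most as the taper spreads the leaves) until the shoulder meets the block, and it stays there when let go.
- fixture: The fixture, bolted to the bench: blue base plate 160 x 140 x 12 mm, origin at the centre of its underside, z up. At rest the bore mouth is 84 mm above this origin. The block is sprung: pushed down, it begins to give at 3 to 6 N, then sinks 0.05 mm for each newton more, to a hard stop at 4 mm, and comes back up when let go. A 25 N push sinks it about 1.1 mm.
- mat: Black rubber mat fixed to the bench, 220 x 220 x 6 mm, origin at the centre of its underside. It lies to the left or to the right of the fixture.
- sleeve: Plain steel sleeve without a shoulder, 38 mm in diameter, 42 mm tall, standing on the mat; origin at the centre of its underside. Not to be used or moved. The three parts on the mat change places; they stand at least 85 mm apart, centre to centre.
- nut: Large steel hex nut, 36 mm across, 18 mm tall, on the mat; origin at the centre of its underside. Not to be moved.
- helmet: Black welding helmet about 230 mm across and 220 mm tall standing at the right side of the bench; origin at the centre of its underside. Not to be moved.
- grinder: Blue angle grinder about 310 mm long lying at the left of the bench; origin under its middle. Not to be moved.
- tube: Black square steel tube offcut, 40 x 40 x 220 mm, lying at the far edge; origin at the centre of its underside. Not to be moved.
- brush: Brush lying at the far right; origin at the underside of its middle. Not to be moved.
- spray: Yellow spray can, 58 mm in diameter, 170 mm tall, standing at the right; origin at the centre of its underside. Not to be moved.
- square: Red L-shaped magnetic welding square, 120 mm legs, 16 mm thick, lying at the far left; origin near its corner. Not to be moved.
Not all that is in view belongs to the job. What is shaped like the bushing but blue, red or turquoise is not meant.

How it is judged (in metres and radians):
On the way, in this order (a step that is already met when the one before it is completed fails the run):
1. the bushing is started: its small end stands 8 to 26 mm deep in the bore, within 3 mm of its axis and upright within 0.15 rad (z of bushing in the frame of bore_mouth between -0.026 and -0.008 m and horizontal distance between bushing and bore_mouth below 0.003 m and angle between the z axis of bushing and the z axis of bore_mouth, either way round below 0.15 rad), for 0.1 s.
2. with the shoulder down on the block, a steady push sinks the block 0.85 mm or more (about 20 N or more) for 0.3 s (z of shoulder in the frame of bore_mouth below 0.0015 m and horizontal distance between shoulder and bore_mouth below 0.0025 m and angle between the z axis of bushing and the z axis of bore_mouth, either way round below 0.05 rad and z of bore_mouth in the frame of fixture below 0.08315 m), for 0.3 s.
At the end, for the whole second after the job is handed in: The bushing stands in the bore with its shoulder within 1.5 mm of the block's top face, within 2.5 mm of the bore's axis and 0.05 rad of its direction, at rest and let go, with the block back up within 0.4 mm of its rest height (z of shoulder in the frame of bore_mouth below 0.0015 m and horizontal distance between shoulder and bore_mouth below 0.0025 m and angle between the z axis of bushing and the z axis of bore_mouth, either way round below 0.05 rad and linear speed of bushing below 0.01 m/s and z of bore_mouth in the frame of fixture above 0.0836 m); the robot touches nothing.
It fails at once if the block is pushed down by 1.5 mm or more (about 33 N) (z of bore_mouth in the frame of fixture below 0.0825 m).
It fails at once if another part or tool on the bench is moved by more than 20 mm (distance of any of sleeve, nut, helmet, grinder, tube, brush, spray, square from where it was at the start of the episode above 0.02 m).
It also fails if it takes over 72 s, if anything falls off the work surface, if the arm or the gripper's body presses on something with over 40 N, if the wrist force passes 120 N, or if a joint passes its speed limit or range.

## Robot

A 6-joint arm with a two-finger parallel gripper is mounted at the origin on the work surface. World frame = base frame: x ahead of the robot, y to its left, z up, the work surface at z = 0. Lengths are in mm, angles in rad, forces in N, time in s.
With the tool pointing down it reaches from about 325 to 775 mm from the base axis. Payload 5.5 kg.
Tool frame: the origin (TCP) lies midway between the tips of the shut fingers; the grasp point (between the pads) lies 19 mm behind it; z points along the fingers, y is the direction in which the jaws open and shut (so a half turn about z gives the same grasp; the last joint's range is limited). The gripper opens to 85 mm and grips with 20 to 120 N. Pads are 22 mm wide; open, the fingers measure 114 mm over their backs; the gripper's body (76 mm by 85 mm) begins 54 mm behind the grasp point. The pads swing forward as they close: fully open they stand 13 mm farther back than shut.
Start: joints at [1.217, 0.091, 1.231, -0, 1.82, -0.057], TCP at [175.481, 573.779, 231.275] pointing down, gripper open.
Joint ranges: [-2.87, 2.87], [-0.86, 2.18], [0.17, 2.46], [-1.51, 4.65], [0.06, 2.69], [-2.65, 2.65]. Speed limits (rad/s): [2.57, 2.57, 3.01, 3.14, 3.14, 3.14].

## Interface

Orientations are given as a unit quaternion [x, y, z, w].
In Python, from station import monitor, optics, robot gives the robot as it stands.
- The arm moves only by the shell command python3 -m crank 'ROWS' [FORCE]. ROWS is a JSON object of lists of equal length, an entry for each row: "delta_pos": the shift along the world's x, y, z in cm, a list of three; "spin": the turn about the world's z in degrees; "grip": the opening, from -1 (shut) to 1 (fully open). In form: {"delta_pos": [[dx, dy, dz], ...], "spin": [spin, ...], "grip": [grip, ...]}. A call has 1 to 10 rows; each row shifts and turns the commanded pose from where the row before left it; what a row does not reach is not made up. A row lasts 1/10 s, in which the tool goes at most 50 mm and 8.59 degrees, less where a joint would pass 70% of its speed; a pose out of reach is approached as far as the arm can. A call with a gripper value outside its range is refused whole. The fingers move at their own pace and stop on an object; FORCE is the grip in N (left out, the last holds). Time passes only in rows, so rows that do not move let the fingers close. It gives the time, the measured TCP pose, the force and the opening at its end, in the units of the state.
- monitor.sense(): the state, without advancing time (a new reading comes with each control period).
- optics.grab_frame(name): name is "scene" or "top" or "wrist"; returns a dict with "pixels" (420x560x3 uint8, blue, green, red), "depth" (420x560 float32, mm along the optical axis (not along the pixel's ray), 0 where there is no reading), "fovy" (degrees; the focal length in pixels is half the picture's height over the tangent of half this angle, whatever the lens; pixels are square), "cx", "cy" (the principal point, pixels), "R" (3x3) and "t" (3): a world point X has camera coordinates R X + t; the wrist camera has in their place "tool_from_camera" (4x4, takes a point from camera to tool coordinates, whose origin is the TCP and whose axes are the flange's). Camera axes: x right, y down, z forward; pixel columns grow to the right and rows downward; lengths in mm; the calibration is good to about 2 mm. The wrist camera is an equidistant fisheye: a pixel r from the principal point sees the ray r / f radians off the axis. A picture is of the moment at which its call begins: read the wrist's pose just before it.
- robot.close_job(): hands the job in, once; it reports no verdict.
The state is a dict: "time_s": time; "q": joint angles; "joint_vel": joint speeds; "effort": joint torques, N m; "eef_pos": TCP position; "orientation": TCP orientation; "force": force on the tool from outside, world axes, zero at the start; "wrist_torque": the same for the moment, N m; "opening": finger opening in mm.
Only numpy, scipy, OpenCV 4.12 (cv2) and the standard library are available. Lean on these libraries where they do the work, as an engineer would, in place of code of your own. Each camera call takes 0.05 s, during which the arm holds its last target.

## Working session

There is one attempt and no reset: what is moved stays moved. The work goes in short steps, Python scripts to look and compute and a shell command to move; the robot and the scene stay as the last step left them, time stands still between calls to the robot, and variables do not carry over. Pictures are saved under pics/ and viewed, and the job is handed in when it is done.

```bash
ls -la; mkdir -p pics; cat > h.py <<'E'
import numpy as np, cv2
from station import monitor, optics, robot
def f_of(d): return d["pixels"].shape[0]/2/np.tan(np.radians(d["fovy"])/2)
def ray_plane(d,u,v,z):
    f=f_of(d); R=np.array(d["R"]);t=np.array(d["t"])
    c=-R.T@t; r=R.T@np.array([(u-d["cx"])/f,(v-d["cy"])/f,1.])
    return c+r*(z-c[2])/r[2]
def pt(d,u,v):
    f=f_of(d); z=float(d["depth"][int(round(v)),int(round(u))])
    return np.array(d["R"]).T@(np.array([(u-d["cx"])/f*z,(v-d["cy"])/f*z,z])-np.array(d["t"]))
def cloud(d):
    f=f_of(d);z=d["depth"].astype(float);v,u=np.indices(z.shape)
    P=np.stack([(u-d["cx"])/f*z,(v-d["cy"])/f*z,z],-1)-np.array(d["t"])
    return P@np.array(d["R"])
E
python3 - <<'E'
from h import *
s=monitor.sense(); print(s)
for n in("scene","top","wrist"):
    d=optics.grab_frame(n); cv2.imwrite(f"pics/{n}0.png",d["pixels"]); np.save(f"{n}0.npy",d,allow_pickle=True)
    print(n,{k:d[k] for k in d if k not in("pixels","depth")})
E
```

```text
total 12
drwxr-xr-x  3 agent agent 4096 Dec  7 07:03 .
drwxr-xr-x 23 root  root  4096 Dec  7 07:03 ..
drwxr-xr-x  2 agent agent 4096 Dec  7 07:03 pics
{'time_s': 0.0, 'q': array([ 1.21729218e+00,  9.18246919e-02,  1.23190318e+00, -6.68610245e-06,
        1.81980927e+00, -5.67005150e-02]), 'joint_vel': array([-0.00070164, -0.00051434,  0.00042275, -0.00122449,  0.00026184,
       -0.00090338]), 'effort': array([ 2.05615506e-04, -4.58732986e+01, -4.18022025e+01, -8.18049057e-05,
        1.15493484e-02,  7.08637714e-06]), 'eef_pos': array([175.38130329, 573.48840543, 230.16156821]), 'orientation': array([ 1.47858448e-01,  9.89008056e-01, -9.52526381e-04, -1.94841637e-04]), 'force': array([-0.09181555, -0.16467933, -0.2049506 ]), 'wrist_torque': array([ 0.00628422, -0.02301745,  0.00327439]), 'opening': 85.13634471251139}
scene {'fovy': 48.97502220344457, 'cx': 278.3290815525373, 'cy': 206.88411830935547, 'R': array([[-0.49963223,  0.86611546,  0.01454766],
       [ 0.54934605,  0.32979448, -0.76775941],
       [-0.66976604, -0.37560565, -0.64057306]]), 't': array([ 355.87032885, -273.06808969, 1843.87385461])}
top {'fovy': 53.74251598325138, 'cx': 272.5934515553915, 'cy': 204.7341441982266, 'R': array([[-0.00789526, -0.99994435,  0.00699791],
       [-0.98995509,  0.00682811, -0.1412172 ],
       [ 0.14116156, -0.00804256, -0.9899539 ]]), 't': array([ -59.86612096,  621.30347905, 1474.92002348])}
wrist {'fovy': 65.70646984690485, 'cx': 275.3321794812044, 'cy': 209.0081363392471, 'tool_from_camera': array([[ 7.01283067e-04, -9.51235324e-01, -3.08465341e-01,
         7.91552596e+01],
       [ 9.99999753e-01,  6.52355290e-04,  2.61745769e-04,
         8.89657547e-01],
       [-4.77528242e-05, -3.08465449e-01,  9.51235546e-01,
        -1.42817447e+02],
       [ 0.00000000e+00,  0.00000000e+00,  0.00000000e+00,
         1.00000000e+00]])}
```

View pics/scene0.png

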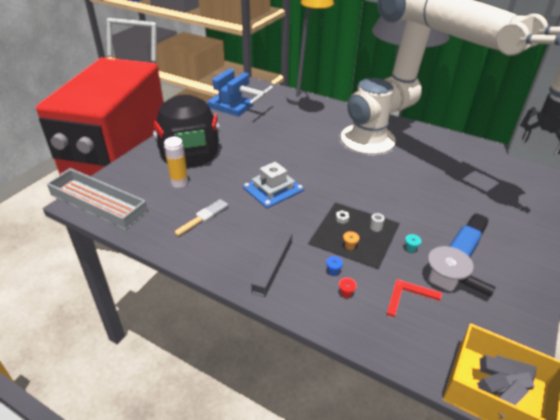

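View pics/top0.png

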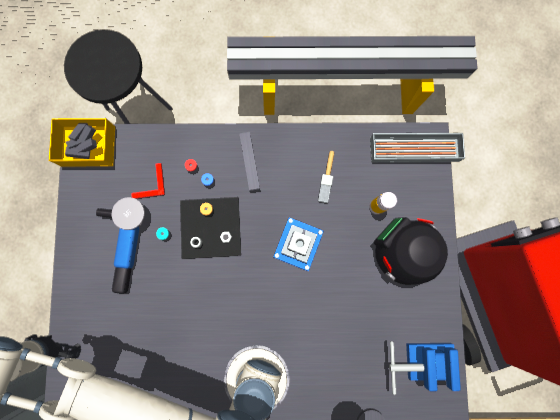

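View pics/wrist0.png

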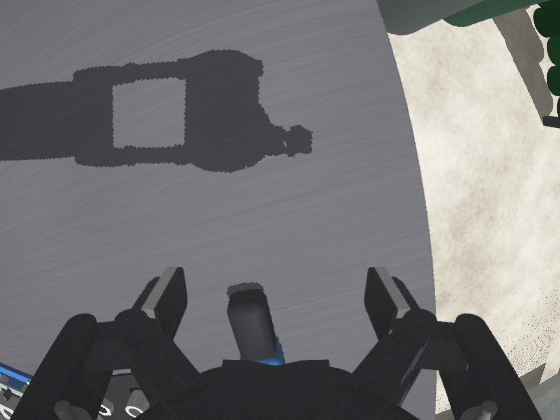

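The top view shows these candidates that could be taken for the bushing:
- Bronze part on the mat, (206,209).
- Blue part, (208,180).
- Red part, (191,165).
- Turquoise part, (163,234).
- Plain steel sleeve and nut on the mat, (196,242) and (226,237).

I choose the bronze one on the mat. Next I'll check a close crop and measure.

```bash
python3 - <<'E'
from h import *
t=np.load("top0.npy",allow_pickle=True).item(); s=np.load("scene0.npy",allow_pickle=True).item()
for d,n in((t,"top"),(s,"scene")):
    hsv=cv2.cvtColor(d["pixels"],cv2.COLOR_BGR2HSV)
    m=cv2.inRange(hsv,(8,120,80),(28,255,255)); P=cloud(d)
    k,l,st,c=cv2.connectedComponentsWithStats(m)
    for i in range(1,k):
        if st[i,4]>15:
            q=P[l==i]; 
            if abs(np.median(q[:,2]))<250 and 300<np.median(q[:,0])<800: print(n,st[i],c[i].round(1),ray_plane(d,*c[i],46).round(1),np.median(q,0).round(1),np.percentile(q[:,2],[5,95]).round(1))
P=cloud(t)
for p in((226,237),(196,242),(206,209),(301,243),(299,243),(285,240),(215,225)): print(p,P[p[1],p[0]].round(1))
a=cv2.resize(t["pixels"][195:265,170:250],None,fx=5,fy=5,interpolation=2)
b=cv2.resize(t["pixels"][210:280,265:335],None,fx=5,fy=5,interpolation=2)
c=cv2.resize(s["pixels"][205:265,320:390],None,fx=5,fy=5,interpolation=2)
cv2.imwrite("pics/c1.png",np.hstack([a,b])); cv2.imwrite("pics/c2.png",c)
E
```

```text
top [326 151   5  23  31] [327.9 161.9] [ 780.2 -271.6   46. ] [ 786.8 -276.1   17.5] [11.3 21.5]
top [329 152   5  23  34] [331.  163.1] [ 775.4 -282.9   46. ] [ 780.2 -286.9   17.8] [ 9.3 24.2]
top [371 197  15  16 108] [375.8 206.5] [ 611.3 -442.8   46. ] [ 604.3 -429.3   82.2] [ 40.9 118.8]
top [200 202  13  14 127] [205.9 208.5] [608.3 179.4  46. ] [608.9 179.7  45.4] [ 6. 50.]
scene [166 156  21  24 362] [176.9 167.9] [ 598.6 -470.1   46. ] [ 637.2 -432.3   78.9] [ 38.7 114.5]
scene [343 231  17  19 244] [350.5 239.3] [619.8 186.2  46. ] [613.7 183.5  42.2] [ 4.1 48.2]
(226, 237) [505.2 107.3  25.1]
(196, 242) [488.9 220.9   2.4]
(206, 209) [606.8 179.2  43.9]
(301, 243) [ 480.6 -166.7   37.6]
(299, 243) [ 480.7 -159.6   35.2]
(285, 240) [ 491.7 -108.5   40.7]
(215, 225) [551.5 150.7   5.6]
```

View pics/c1.png

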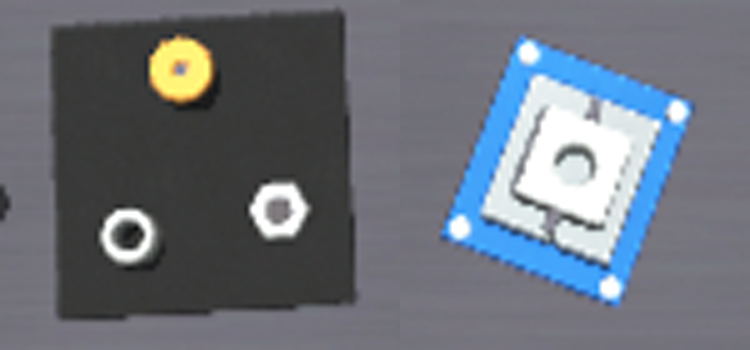

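View pics/c2.png

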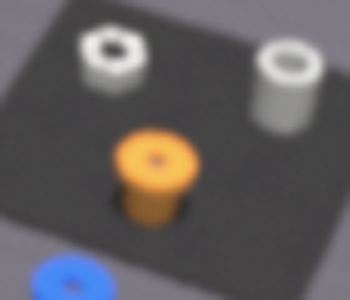

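Crops: the bronze part at top pixel (206,208) has a flange above a narrower shank with a small hole, so it is the bushing. The steel ring at (196,242) is the sleeve and the hexagon at (226,237) is the nut. The bore shows in the white block at about (300,243). Next I'll work out the moves.

```bash
python3 - <<'E'
from h import *
t=np.load("top0.npy",allow_pickle=True).item()
print("bush",ray_plane(t,205.9,208.5,46),"bore",ray_plane(t,300,243,84),"sleeve",ray_plane(t,196,242,48),"nut",ray_plane(t,226,237,24))
for p in((208,180),(191,165),(163,234)):print(ray_plane(t,*p,40))
s=monitor.sense();print(s["time_s"],s["eef_pos"])
E
```

```text
bush [608.38749911 179.26839881  46.        ] bore [ 478.30198362 -159.64760263   84.        ] sleeve [486.49628329 212.81194836  48.        ] nut [505.26057742 107.38379178  24.        ]
[715.63641383 174.00073061  40.        ]
[772.92873161 238.00377518  40.        ]
[516.81438525 334.47791203  40.        ]
0.15 [175.41315551 573.56419633 230.37218549]
```

```bash
python3 -m crank '{"delta_pos": [[2.9,-2.6,0],[2.9,-2.6,0],[2.9,-2.6,0],[2.9,-2.6,0],[2.9,-2.6,0],[2.9,-2.6,0],[2.9,-2.6,0],[2.9,-2.6,0],[2.9,-2.6,0],[2.9,-2.6,0]], "spin": [2,2,2,2,2,2,2,2,1,0], "grip": [1,1,1,1,1,1,1,1,1,1]}' 40
python3 -m crank '{"delta_pos": [[2.9,-2.6,-1],[2.9,-2.6,-1],[2.9,-2.6,-1],[2.9,-2.7,-1],[2.7,-2.9,-1],[0,0,0],[0,0,0]], "spin": [0,0,0,0,0,0,0], "grip": [1,1,1,1,1,1,1]}'
python3 - <<'E'
from h import *
s=monitor.sense();d=optics.grab_frame("wrist");cv2.imwrite("pics/w1.png",d["pixels"]);np.save("w1.npy",d,allow_pickle=True);print(s["eef_pos"],s["orientation"],s["q"])
E
```

```text
time_s: 1.15
eef_pos: [466.4, 312.5, 231.0]
orientation: [-0.0, 1.0, -0.0, -0.0]
force: [-0.2, 0.4, -0.4]
opening: 85.6
time_s: 1.85
eef_pos: [608.4, 179.0, 180.0]
orientation: [0.001, 1.0, -0.0, -0.001]
force: [0.1, -0.5, -0.6]
opening: 85.7
[608.4437407  179.02019952 180.01659176] [ 9.28278446e-04  9.99998846e-01 -7.53015695e-05 -1.20045562e-03] [ 2.32298095e-01  1.81580147e-01  1.22264549e+00  4.14264988e-04
  1.73973772e+00 -1.33657250e+00]
```

View pics/w1.png

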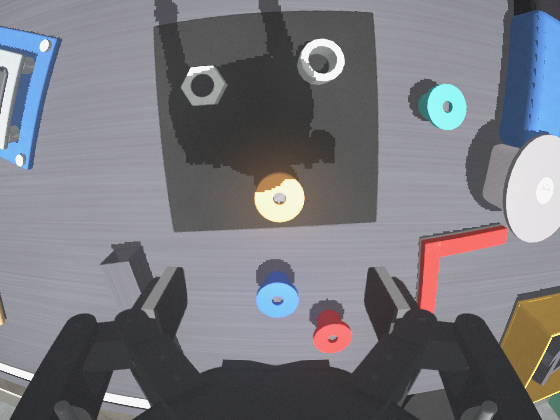

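```bash
cat >> h.py <<'E'
from scipy.spatial.transform import Rotation as Rot
def wray(d,u,v):
    f=f_of(d);dx,dy=u-d["cx"],v-d["cy"];r=np.hypot(dx,dy);a=r/f
    return np.array([np.sin(a)*dx/max(r,1e-9),np.sin(a)*dy/max(r,1e-9),np.cos(a)])
def wplane(d,s,u,v,z):
    T=d["tool_from_camera"];R=Rot.from_quat(s["orientation"]).as_matrix()
    c=R@T[:3,3]+s["eef_pos"];r=R@(T[:3,:3]@wray(d,u,v));return c+r*(z-c[2])/r[2]
def bush(d,lo=(8,60,60),hi=(30,255,255)):
    m=cv2.inRange(cv2.cvtColor(d["pixels"],cv2.COLOR_BGR2HSV),lo,hi)
    return m
E
python3 - <<'E'
from h import *
d=np.load("w1.npy",allow_pickle=True).item();s=monitor.sense()
print(wplane(d,s,279.5,197.5,46),wplane(d,s,203,86,24),wplane(d,s,321,61,48))
c=cv2.resize(d["pixels"][160:240,235:325],None,fx=6,fy=6,interpolation=2);cv2.imwrite("pics/w1c.png",c)
E
```

```text
[608.47548843 184.66344854  46.        ] [507.86882559 114.63845015  24.        ] [489.01349947 218.95889671  48.        ]
```

View pics/w1c.png

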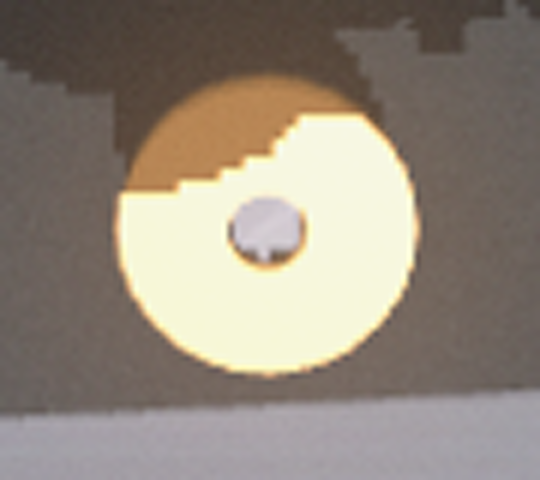

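The crop shows the bronze disc centred at pixel (279.5,197.5). The wrist and top cameras disagree by about 5 mm in y. I'll go between the two estimates and squeeze the bushing in both directions. That centres it on the tool and gives me a reference for aligning to the bore.

```bash
python3 -m crank '{"delta_pos": [[0,0.3,-3],[0,0,-3],[0,0,-3],[0,0,-3],[0,0,-2.5],[0,0,-0.7],[0,0,0]], "spin": [0,0,0,0,0,0,0], "grip": [1,1,1,1,1,1,1]}' 20
python3 -m crank '{"delta_pos": [[0,0,0],[0,0,0],[0,0,0],[0,0,0],[0,0,0],[0,0,0],[0,0,0],[0,0,0]], "spin": [0,0,0,0,0,0,0,0], "grip": [0.6,0.4,0.3,0.2,0.1,0,-0.1,-0.1]}' 20
python3 - <<'E'
from h import *
s=monitor.sense();d=optics.grab_frame("wrist");cv2.imwrite("pics/w2.png",d["pixels"]);print(s["eef_pos"],s["opening"],s["force"])
E
```

```text
time_s: 2.6
eef_pos: [607.4, 183.7, 28.7]
orientation: [-0.001, 1.0, -0.0, -0.001]
force: [0.6, -0.3, -0.5]
opening: 85.6
time_s: 3.4
eef_pos: [608.7, 182.7, 29.8]
orientation: [0.0, 1.0, -0.0, 0.0]
force: [-0.7, -1.3, 2.8]
opening: 42.8
[608.72283566 182.71851477  29.76467701] 42.840319529002606 [-0.7240973  -1.33682899  2.76887709]
```

View pics/w2.png

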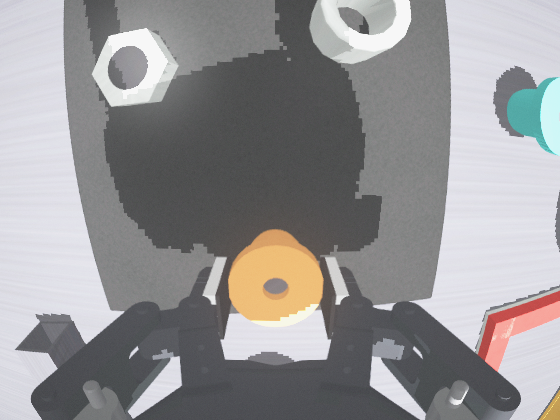

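The wrist view shows the bushing held between the pads by its flange, hole at pixel (276,286). I'll open, turn 90° and squeeze the other way.

```bash
python3 -m crank '{"delta_pos": [[0,0,0],[0,0,0],[0,0,0],[0,0,0],[0,0,0]], "spin": [0,0,0,0,0], "grip": [0.2,0.5,1,1,1]}' 20
python3 -m crank '{"delta_pos": [[0,0,0],[0,0,0],[0,0,0],[0,0,0],[0,0,0],[0,0,0],[0,0,0],[0,0,0],[0,0,0],[0,0,0]], "spin": [-8,-8,-8,-8,-8,-8,-8,-8,-8,-8], "grip": [1,1,1,1,1,1,1,1,1,1]}' 20
python3 -m crank '{"delta_pos": [[0,0,0],[0,0,0],[0,0,0],[0,0,0]], "spin": [-8,-2,0,0], "grip": [1,1,1,1]}' 20
python3 -m crank '{"delta_pos": [[0,0,0],[0,0,0],[0,0,0],[0,0,0],[0,0,0],[0,0,0],[0,0,0],[0,0,0],[0,0,0],[0,0,0]], "spin": [0,0,0,0,0,0,0,0,0,0], "grip": [0.6,0.4,0.3,0.2,0.1,0,-0.1,-0.1,-0.1,-0.1]}' 20
python3 - <<'E'
from h import *
s=monitor.sense();d=optics.grab_frame("wrist");cv2.imwrite("pics/w3.png",d["pixels"]);print(s["eef_pos"],s["opening"],s["force"],s["orientation"])
E
```

```text
time_s: 3.95
eef_pos: [608.4, 182.8, 29.1]
orientation: [-0.0, 1.0, -0.0, -0.0]
force: [-0.3, 0.2, -0.2]
opening: 85.6
time_s: 4.95
eef_pos: [608.5, 182.8, 29.2]
orientation: [0.645, 0.764, -0.0, -0.0]
force: [0.1, 0.0, -0.2]
opening: 85.2
time_s: 5.35
eef_pos: [608.5, 182.8, 29.3]
orientation: [0.707, 0.708, -0.0, -0.0]
force: [-0.2, 0.4, -0.0]
opening: 85.5
time_s: 6.35
eef_pos: [608.6, 182.8, 29.5]
orientation: [0.707, 0.707, 0.0, 0.0]
force: [-0.4, -1.2, 0.5]
opening: 43.2
[608.58477933 182.79316046  29.47177506] 43.2274746654544 [-0.37520158 -1.19225395  0.54131251] [7.07130966e-01 7.07082581e-01 1.19350179e-04 7.90044712e-05]
```

View pics/w3.png

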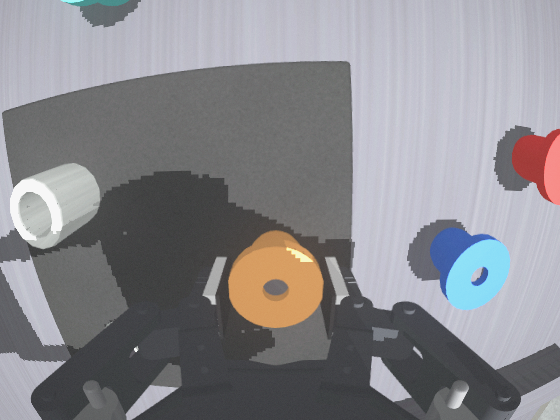

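```bash
python3 -m crank '{"delta_pos": [[0,0,0],[0,0,0],[0,0,0],[0,0,0],[0,0,3],[0,0,3],[0,0,3],[0,0,3],[0,0,0],[0,0,0]], "spin": [0,0,0,0,0,0,0,0,0,0], "grip": [0.2,0.5,1,1,1,1,1,1,1,1]}' 20
python3 -m crank '{"delta_pos": [[0,0,0],[0,0,0],[0,0,0]], "spin": [0,0,0], "grip": [1,1,1]}'
python3 - <<'E'
from h import *
s=monitor.sense();d=optics.grab_frame("wrist");d["s"]=s;cv2.imwrite("pics/w4.png",d["pixels"]);np.save("w4.npy",d,allow_pickle=True);print(s["eef_pos"],s["force"],s["orientation"])
c=cv2.resize(d["pixels"][180:270,230:330],None,fx=6,fy=6,interpolation=2);cv2.imwrite("pics/w4c.png",c)
t=optics.grab_frame("top");np.save("top1.npy",t,allow_pickle=True)
E
```

```text
time_s: 7.4
eef_pos: [608.9, 182.9, 150.2]
orientation: [0.707, 0.707, 0.001, 0.001]
force: [-0.5, 0.7, -0.3]
opening: 85.1
time_s: 7.7
eef_pos: [608.0, 182.6, 147.7]
orientation: [0.707, 0.707, -0.001, -0.001]
force: [-0.6, 0.1, 0.1]
opening: 85.4
[607.95125556 182.63130696 147.66466699] [-0.55075705  0.11041046  0.05063805] [ 7.07147530e-01  7.07064933e-01 -1.05461729e-03 -6.63335064e-04]
```

View pics/w4c.png

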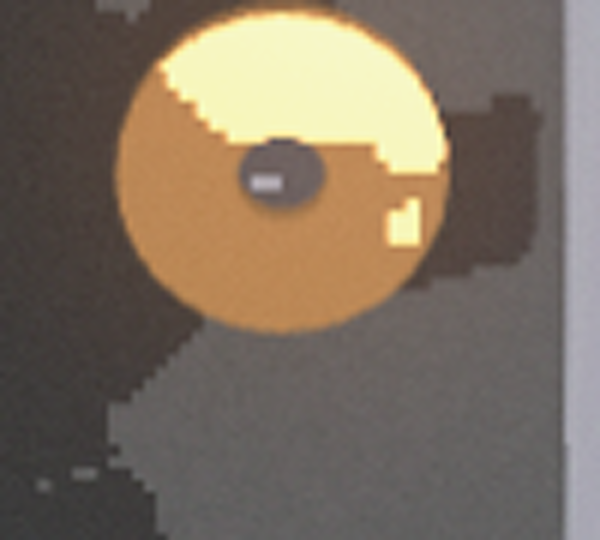

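```bash
python3 -m crank '{"delta_pos": [[0,0,0],[0,0,0],[0,0,0],[0,0,0],[0,0,0],[0,0,0],[0,0,0],[0,0,0]], "spin": [0,0,0,0,0,0,0,0], "grip": [1,1,1,1,1,1,1,1]}'
cat >> h.py <<'E'
def disc(m):
    c=max(cv2.findContours(m,cv2.RETR_EXTERNAL,cv2.CHAIN_APPROX_NONE)[0],key=cv2.contourArea)
    return cv2.fitEllipse(cv2.convexHull(c))
E
python3 - <<'E'
from h import *
for i in range(2):
    s=monitor.sense();d=optics.grab_frame("wrist");d["s"]=s;np.save("w5.npy",d,allow_pickle=True);print(s["eef_pos"],s["orientation"])
    m=np.zeros((420,560),np.uint8);m[170:270,230:330]=cv2.inRange(cv2.cvtColor(d["pixels"],cv2.COLOR_BGR2HSV),(8,50,120),(32,255,255))[170:270,230:330]
    e=disc(m);print(e,wplane(d,s,*e[0],46)-s["eef_pos"])
E
```

```text
time_s: 8.6
eef_pos: [608.5, 182.8, 149.3]
orientation: [0.707, 0.707, -0.0, 0.0]
force: [-0.2, -0.2, 0.0]
opening: 85.5
[608.48657449 182.78863416 149.25360244] [ 7.07126833e-01  7.07086729e-01 -1.35934243e-05  6.52266127e-07]
((275.7275390625, 207.1593780517578), (55.30755615234375, 55.890235900878906), 22.007665634155273) [   0.54739732    1.72112547 -103.25360244]
[608.48811178 182.79677757 149.26591746] [ 7.07135872e-01  7.07077689e-01  1.12080268e-05 -9.53261433e-06]
((275.7400207519531, 207.14207458496094), (55.310184478759766, 55.84047317504883), 20.922550201416016) [   0.55949931    1.73669599 -103.26591746]
```

```bash
python3 -m crank '{"delta_pos": [[-1.3,-3.4,0.4],[-1.3,-3.4,0.4],[-1.3,-3.4,0.4],[-1.3,-3.4,0.4],[-1.3,-3.4,0.4],[-1.3,-3.4,0.4],[-1.3,-3.4,0.4],[-1.3,-3.4,0.4],[-1.3,-3.4,0.3],[-1.3,-3.3,0.3]], "spin": [0,0,0,0,0,0,0,0,0,0], "grip": [1,1,1,1,1,1,1,1,1,1]}'
python3 -m crank '{"delta_pos": [[0,0,0],[0,0,0],[0,0,0],[0,0,0],[0,0,0],[0,0,0],[0,0,0],[0,0,0],[0,0,0],[0,0,0]], "spin": [0,0,0,0,0,0,0,0,0,0], "grip": [1,1,1,1,1,1,1,1,1,1]}'
python3 - <<'E'
from h import *
s=monitor.sense();d=optics.grab_frame("wrist");d["s"]=s;np.save("w6.npy",d,allow_pickle=True);print(s["eef_pos"],s["orientation"])
cv2.imwrite("pics/w6.png",d["pixels"])
c=cv2.resize(d["pixels"][140:280,210:350],None,fx=4,fy=4,interpolation=2);cv2.imwrite("pics/w6c.png",c)
E
```

```text
time_s: 9.7
eef_pos: [477.8, -157.5, 187.7]
orientation: [0.707, 0.707, 0.0, 0.0]
force: [1.2, -1.0, -0.6]
opening: 85.0
time_s: 10.7
eef_pos: [478.5, -156.2, 187.3]
orientation: [0.707, 0.707, 0.0, 0.0]
force: [0.0, 0.8, -0.5]
opening: 85.1
[ 478.48288763 -156.21470767  187.28270506] [7.07149585e-01 7.07063974e-01 8.09673373e-06 1.68912497e-06]
```

View pics/w6c.png

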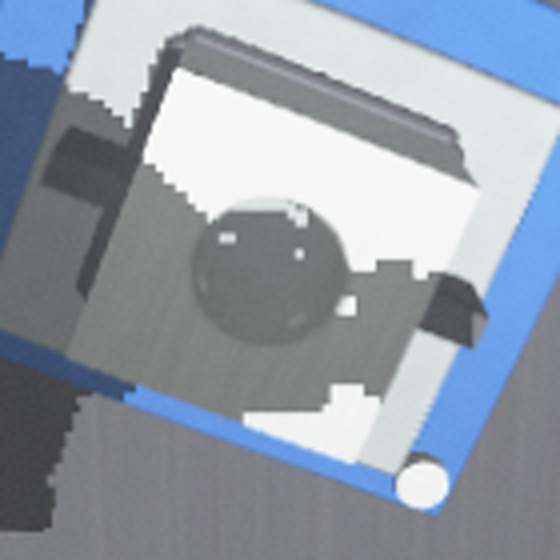

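The crop shows the bore as a grey circle centred at about crop (269,271), which is pixel (277.4,207.9), in the white block. I'll refine that.

```bash
python3 - <<'E'
from h import *
d=np.load("w6.npy",allow_pickle=True).item();s=d["s"];r=np.load("w5.npy",allow_pickle=True).item()
g=cv2.cvtColor(d["pixels"],cv2.COLOR_BGR2GRAY)[140:280,210:350]
big=cv2.resize(g,None,fx=4,fy=4,interpolation=cv2.INTER_CUBIC)
cl=cv2.createCLAHE(8,(4,4)).apply(cv2.GaussianBlur(big,(0,0),3))
H=cv2.HoughCircles(cl,cv2.HOUGH_GRADIENT,1,30,param1=60,param2=12,minRadius=72,maxRadius=84)
print(None if H is None else [(210+(h[0]+.5)/4-.5,140+(h[1]+.5)/4-.5,h[2]/4) for h in H[0][:5]])
# radial edge points: strongest outward gradient near r=19.5px
c=np.array([277.4,207.9]);G=cv2.GaussianBlur(g.astype(np.float32),(0,0),0.8)
for it in range(4):
    pts=[];rr=np.arange(16,24,.1)
    for a in np.radians(np.arange(0,360,4)):
        x=c[0]-210+rr*np.cos(a);y=c[1]-140+rr*np.sin(a)
        p=cv2.remap(G,x.astype(np.float32)[None],y.astype(np.float32)[None],1)[0]
        q=np.abs(np.gradient(p));k=q.argmax()
        if q[k]>0.3: pts.append((x[k]+210,y[k]+140))
    pts=np.array(pts);rad=np.hypot(*(pts-c).T);ok=abs(rad-np.median(rad))<1
    e=cv2.fitEllipse(pts[ok].astype(np.float32));c=np.array(e[0]);print(e,ok.sum(),len(pts))
z=84
ref=np.array([275.735,207.15])
for cc in(c,[277.4,207.9]):print("shift needed",(wplane(d,s,*cc,z)-wplane(d,s,*ref,z))[:2])
P=d["depth"][140:280,210:350];print("depth block",np.median(P[(g>245)&(P>0)]))
cv2.circle(cl,(int((c[0]-210)*4+2),int((c[1]-140)*4+2)),int(e[1][0]*2),255,1);cv2.imwrite("pics/w6d.png",cl)
E
```

```text
[(np.float32(276.5), np.float32(207.0), np.float32(20.3)), (np.float32(268.75), np.float32(176.25), np.float32(20.85)), (np.float32(308.0), np.float32(184.25), np.float32(19.75)), (np.float32(265.75), np.float32(168.75), np.float32(20.85)), (np.float32(310.0), np.float32(223.0), np.float32(18.375))]
((276.954345703125, 207.64083862304688), (37.41877746582031, 38.79301071166992), 83.08544921875) 55 90
((276.86407470703125, 207.65719604492188), (36.974300384521484, 39.1630859375), 86.89948272705078) 63 90
((276.759033203125, 207.6352996826172), (37.08403015136719, 39.0219841003418), 83.89826965332031) 67 90
((276.7745666503906, 207.64859008789062), (37.161048889160156, 39.151058197021484), 89.50334167480469) 65 90
shift needed [ 0.82615336 -0.41524635]
shift needed [ 1.32349318 -0.62476219]
depth block 251.61246
```

View pics/w6d.png

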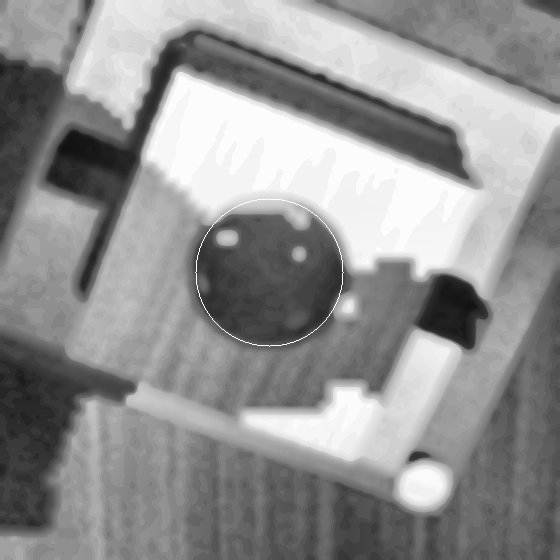

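The circle fit matches the bore rim at about (276.9,207.6). Relative to the bushing reference pixel, the tool must shift by (+0.9,−0.45) mm, so the insertion TCP is about (479.4,−156.7). Now back to grasp the bushing.

```bash
python3 -m crank '{"delta_pos": [[1.3,3.4,-0.4],[1.3,3.4,-0.4],[1.3,3.4,-0.4],[1.3,3.4,-0.4],[1.3,3.4,-0.4],[1.3,3.4,-0.4],[1.3,3.4,-0.4],[1.3,3.4,-0.4],[1.3,3.4,-0.3],[1.3,3.3,-0.3]], "spin": [0,0,0,0,0,0,0,0,0,0], "grip": [1,1,1,1,1,1,1,1,1,1]}'
python3 -m crank '{"delta_pos": [[0,0,0],[0,0,0],[0,0,0],[0,0,0],[0,0,-3],[0,0,-3],[0,0,-3],[0,0,-2.5],[0,0,-0.7],[0,0,0]], "spin": [0,0,0,0,0,0,0,0,0,0], "grip": [1,1,1,1,1,1,1,1,1,1]}'
python3 -m crank '{"delta_pos": [[0,0,0],[0,0,0],[0,0,0],[0,0,0],[0,0,0],[0,0,0],[0,0,0],[0,0,0],[0,0,0],[0,0,0]], "spin": [0,0,0,0,0,0,0,0,0,0], "grip": [1,1,0.6,0.4,0.3,0.2,0.1,0,-0.1,-0.1]}' 20
python3 -m crank '{"delta_pos": [[0,0,0],[0,0,0],[0,0,0]], "spin": [0,0,0], "grip": [-0.3,-0.3,-0.3]}' 70
python3 - <<'E'
from h import *
r=np.load("w5.npy",allow_pickle=True).item();print("depth bush",np.median(r["depth"][195:203,262:290]),r["depth"][190:225:5,262])
s=monitor.sense();d=optics.grab_frame("wrist");print(s["eef_pos"],s["orientation"],s["opening"],s["force"]);cv2.imwrite("pics/w7.png",d["pixels"])
E
```

```text
time_s: 11.75
eef_pos: [608.9, 184.3, 149.0]
orientation: [0.707, 0.707, -0.0, 0.0]
force: [0.3, -0.1, 1.9]
opening: 85.0
time_s: 12.75
eef_pos: [607.8, 181.9, 26.5]
orientation: [0.708, 0.707, -0.001, -0.001]
force: [0.6, 0.1, 0.4]
opening: 85.4
time_s: 13.75
eef_pos: [608.5, 182.8, 27.4]
orientation: [0.707, 0.707, 0.0, 0.0]
force: [0.2, 0.4, 0.2]
opening: 42.8
time_s: 14.05
eef_pos: [608.7, 182.9, 27.7]
orientation: [0.707, 0.707, 0.0, 0.0]
force: [-0.1, -0.1, 4.2]
opening: 41.0
depth bush 255.54733 [253.10689 253.87311 256.4941  257.17764 257.56467 259.33975 262.14444]
[608.73706445 182.87721516  27.73823827] [7.07113576e-01 7.07099875e-01 3.38159706e-04 2.06223219e-04] 41.01058797226536 [-0.08184049 -0.1012842   4.20220358]
```

View pics/w7.png

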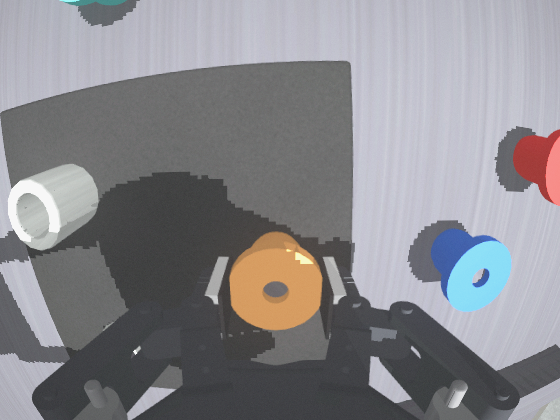

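The bushing is gripped by the flange, hole at pixel (276,290). Lift and carry it.

```bash
python3 -m crank '{"delta_pos": [[0,0,1],[0,0,2],[0,0,2],[0,0,2],[0,0,2],[0,0,2],[0,0,1.3],[0,0,0],[0,0,0],[0,0,0]], "spin": [0,0,0,0,0,0,0,0,0,0], "grip": [-0.3,-0.3,-0.3,-0.3,-0.3,-0.3,-0.3,-0.3,-0.3,-0.3]}'
python3 -m crank '{"delta_pos": [[-1.29,-3.39,0],[-1.29,-3.39,0],[-1.29,-3.39,0],[-1.29,-3.39,0],[-1.29,-3.39,0],[-1.29,-3.39,0],[-1.29,-3.39,0],[-1.29,-3.39,0],[-1.29,-3.39,0],[-1.3,-3.43,0]], "spin": [0,0,0,0,0,0,0,0,0,0], "grip": [-0.3,-0.3,-0.3,-0.3,-0.3,-0.3,-0.3,-0.3,-0.3,-0.3]}'
python3 -m crank '{"delta_pos": [[0,0,-1],[0,0,-1],[0,0,0],[0,0,0],[0,0,0],[0,0,0],[0,0,0],[0,0,0],[0,0,0],[0,0,0]], "spin": [0,0,0,0,0,0,0,0,0,0], "grip": [-0.3,-0.3,-0.3,-0.3,-0.3,-0.3,-0.3,-0.3,-0.3,-0.3]}'
python3 - <<'E'
from h import *
s=monitor.sense();d=optics.grab_frame("wrist");print(s["eef_pos"],s["orientation"],s["opening"],s["force"],s["wrist_torque"]);cv2.imwrite("pics/w8.png",d["pixels"])
d=optics.grab_frame("scene");cv2.imwrite("pics/s8.png",cv2.resize(d["pixels"][110:230,200:350],None,fx=4,fy=4,interpolation=2))
E
```

```text
time_s: 15.1
eef_pos: [607.8, 182.6, 148.4]
orientation: [0.707, 0.707, -0.001, -0.001]
force: [-0.2, 0.8, -2.5]
opening: 41.0
time_s: 16.1
eef_pos: [478.2, -157.6, 149.0]
orientation: [0.707, 0.707, -0.0, -0.001]
force: [0.9, -0.6, -2.4]
opening: 41.0
time_s: 17.1
eef_pos: [479.4, -156.6, 130.4]
orientation: [0.707, 0.707, 0.0, 0.0]
force: [-0.5, -0.7, -2.4]
opening: 41.2
[ 479.42639547 -156.63399371  130.37132488] [7.07160325e-01 7.07053229e-01 3.39574894e-05 7.04060718e-05] 41.249716039510616 [-0.5156404  -0.74644518 -2.40388587] [ 0.0150609  -0.01006257  0.05558598]
```

View pics/w8.png

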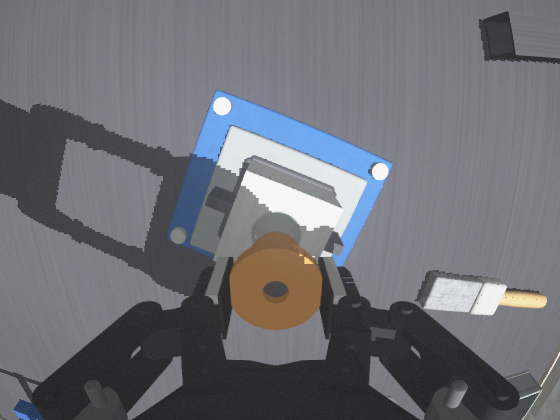

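View pics/s8.png

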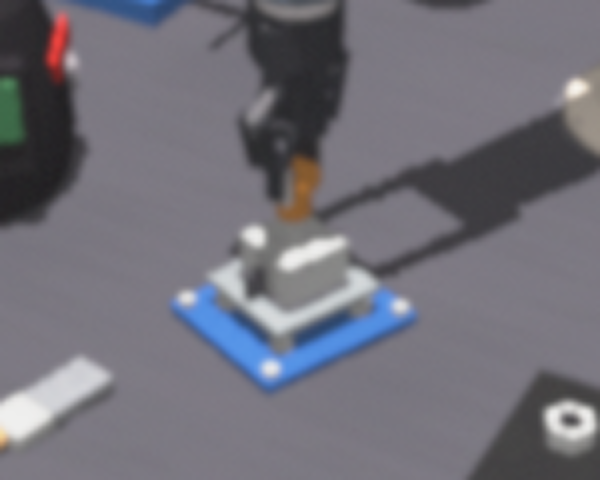

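The bushing hangs upright over the bore, shank visible in front of the bore mouth at about (277,235). I'll lower in steps and watch the force.

```bash
python3 -m crank '{"delta_pos": [[0,0,-0.7],[0,0,-0.7],[0,0,-0.5],[0,0,0],[0,0,0],[0,0,0],[0,0,0],[0,0,0],[0,0,0]], "spin": [0,0,0,0,0,0,0,0,0], "grip": [-0.3,-0.3,-0.3,-0.3,-0.3,-0.3,-0.3,-0.3,-0.3]}'
python3 -m crank '{"delta_pos": [[0,0,-0.1],[0,0,-0.1],[0,0,-0.1],[0,0,-0.1],[0,0,-0.1],[0,0,-0.1],[0,0,-0.1],[0,0,0],[0,0,0]], "spin": [0,0,0,0,0,0,0,0,0], "grip": [-0.3,-0.3,-0.3,-0.3,-0.3,-0.3,-0.3,-0.3,-0.3]}'
python3 -m crank '{"delta_pos": [[0,0,-0.1],[0,0,-0.1],[0,0,-0.1],[0,0,0],[0,0,0]], "spin": [0,0,0,0,0], "grip": [-0.3,-0.3,-0.3,-0.3,-0.3]}'
```

```text
time_s: 18.1
eef_pos: [479.5, -156.7, 111.5]
orientation: [0.707, 0.707, 0.0, 0.0]
force: [-0.0, 0.5, -2.5]
opening: 40.9
time_s: 19.0
eef_pos: [479.4, -156.6, 104.2]
orientation: [0.707, 0.707, -0.0, -0.0]
force: [0.3, 0.0, -2.5]
opening: 41.3
time_s: 19.5
eef_pos: [479.4, -156.6, 101.2]
orientation: [0.707, 0.707, -0.0, -0.0]
force: [0.0, 0.0, -2.3]
opening: 41.3
```

```bash
python3 -m crank '{"delta_pos": [[0,0,-0.1],[0,0,-0.1],[0,0,-0.1],[0,0,0],[0,0,0]], "spin": [0,0,0,0,0], "grip": [-0.3,-0.3,-0.3,-0.3,-0.3]}'
python3 -m crank '{"delta_pos": [[0,0,-0.1],[0,0,-0.1],[0,0,-0.1],[0,0,-0.1],[0,0,0],[0,0,0]], "spin": [0,0,0,0,0,0], "grip": [-0.3,-0.3,-0.3,-0.3,-0.3,-0.3]}'
python3 - <<'E'
from h import *
s=monitor.sense();d=optics.grab_frame("wrist");print(s["eef_pos"],s["force"],s["wrist_torque"]);cv2.imwrite("pics/w9.png",d["pixels"])
d=optics.grab_frame("scene");cv2.imwrite("pics/s9.png",cv2.resize(d["pixels"][110:230,200:350],None,fx=4,fy=4,interpolation=2))
E
```

```text
time_s: 20.0
eef_pos: [479.3, -156.6, 98.2]
orientation: [0.707, 0.707, -0.0, -0.0]
force: [-0.6, 0.1, -3.2]
opening: 41.3
time_s: 20.6
eef_pos: [479.3, -156.6, 94.1]
orientation: [0.707, 0.707, -0.0, -0.0]
force: [0.0, 0.6, -2.7]
opening: 41.3
[ 479.33281636 -156.6284722    94.13506091] [ 0.03201466  0.64515025 -2.66948294] [ 0.09768962 -0.0120257  -0.07529711]
```

View pics/w9.png

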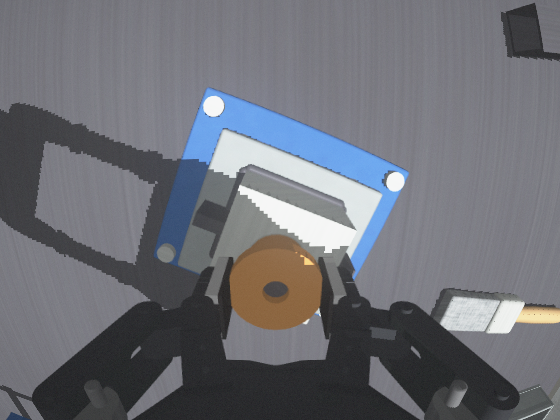

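View pics/s9.png

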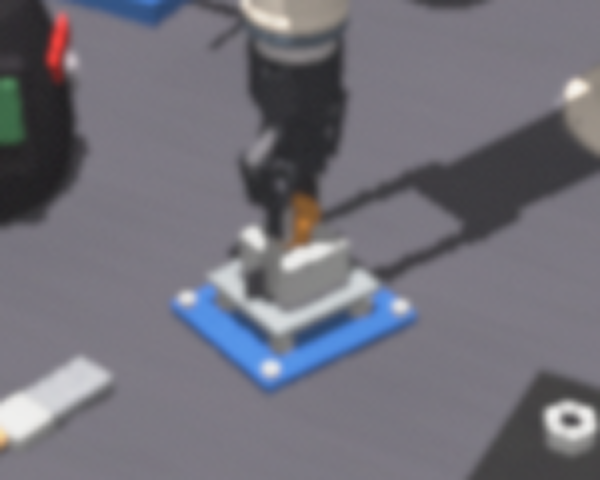

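The shank is going into the bore freely, about 12 mm deep. A little further, then release.

```bash
python3 -m crank '{"delta_pos": [[0,0,-0.1],[0,0,-0.1],[0,0,-0.1],[0,0,0],[0,0,0],[0,0,0]], "spin": [0,0,0,0,0,0], "grip": [-0.3,-0.3,-0.3,-0.3,-0.3,-0.3]}'
python3 -m crank '{"delta_pos": [[0,0,0],[0,0,0],[0,0,0],[0,0,0],[0,0,0],[0,0,0],[0,0,0],[0,0,0],[0,0,0]], "spin": [0,0,0,0,0,0,0,0,0], "grip": [0,0.05,0.1,0.2,0.4,0.7,1,1,1]}' 20
python3 -m crank '{"delta_pos": [[0,0,1],[0,0,2],[0,0,2],[0,0,2],[0,0,1],[0,0,0],[0,0,0],[0,0,0],[0,0,0]], "spin": [0,0,0,0,0,0,0,0,0], "grip": [1,1,1,1,1,1,1,1,1]}' 
python3 - <<'E'
from h import *
s=monitor.sense();d=optics.grab_frame("wrist");d["s"]=s;np.save("w10.npy",d,allow_pickle=True);print(s["eef_pos"],s["force"],s["wrist_torque"]);cv2.imwrite("pics/w10.png",d["pixels"])
d=optics.grab_frame("scene");cv2.imwrite("pics/s10.png",cv2.resize(d["pixels"][110:230,200:350],None,fx=4,fy=4,interpolation=2))
E
```

```text
time_s: 21.3
eef_pos: [479.4, -156.6, 91.1]
orientation: [0.707, 0.707, -0.0, -0.0]
force: [1.6, 0.4, -2.1]
opening: 41.1
time_s: 22.2
eef_pos: [479.4, -156.6, 91.3]
orientation: [0.707, 0.707, -0.0, 0.0]
force: [-0.5, 0.5, -0.7]
opening: 85.2
time_s: 23.1
eef_pos: [478.9, -156.4, 170.0]
orientation: [0.707, 0.707, -0.0, -0.001]
force: [0.2, 0.6, 0.1]
opening: 85.7
[ 478.93683784 -156.44521981  169.98242382] [0.22379108 0.62841256 0.05058668] [-0.02505974 -0.0140662   0.04385794]
```

View pics/w10.png

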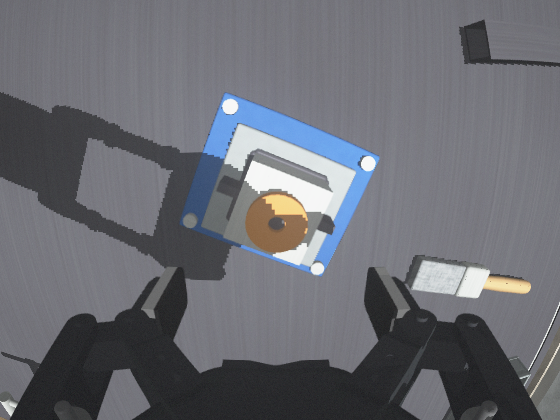

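View pics/s10.png

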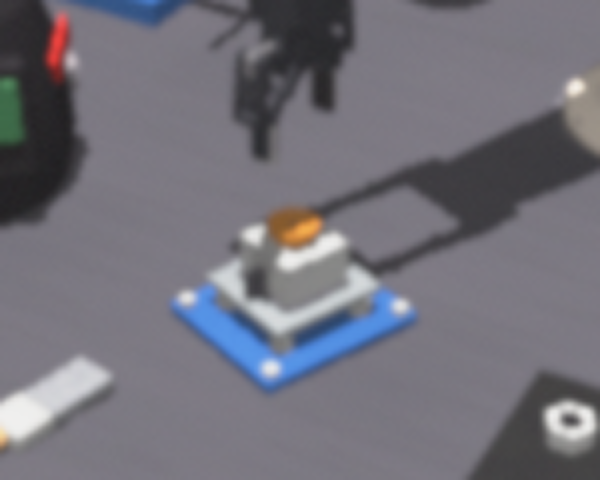

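The bushing stands by itself in the bore, flange centred at wrist pixel (277,223). Now I'll shut the fingers and come down on its middle.

```bash
python3 -m crank '{"delta_pos": [[0,0,0],[0,0,0],[0,0,0],[0,0,0],[0,0,0],[0,0,0],[0,0,-1],[0,0,-2],[0,0,-1.5],[0,0,-0.8]], "spin": [0,0,0,0,0,0,0,0,0,0], "grip": [0,-0.5,-1,-1,-1,-1,-1,-1,-1,-1]}' 40
python3 -m crank '{"delta_pos": [[0,0,0],[0,0,0],[0,0,0],[0,0,0],[0,0,0],[0,0,0],[0,0,0],[0,0,0]], "spin": [0,0,0,0,0,0,0,0], "grip": [-1,-1,-1,-1,-1,-1,-1,-1]}'
python3 - <<'E'
from h import *
s=monitor.sense();d=optics.grab_frame("wrist");print(s["eef_pos"],s["force"],s["opening"]);cv2.imwrite("pics/w11.png",d["pixels"])
for i in range(3): optics.grab_frame("top");print(monitor.sense()["force"])
E
```

```text
time_s: 24.2
eef_pos: [478.5, -156.2, 115.7]
orientation: [0.707, 0.707, -0.001, -0.001]
force: [-0.4, 0.1, 0.0]
opening: 0.2
time_s: 25.0
eef_pos: [479.4, -156.6, 118.3]
orientation: [0.707, 0.707, 0.0, 0.0]
force: [0.3, -0.9, 0.2]
opening: 0.2
[ 479.39071285 -156.61768756  118.32119644] [ 0.31111723 -0.86033164  0.20163855] 0.17601448984168072
[-0.12350276  0.14298316  0.03878793]
[ 0.46138188 -0.55183561  0.43685717]
[-0.04871201  0.18187839  0.60006712]
```

View pics/w11.png

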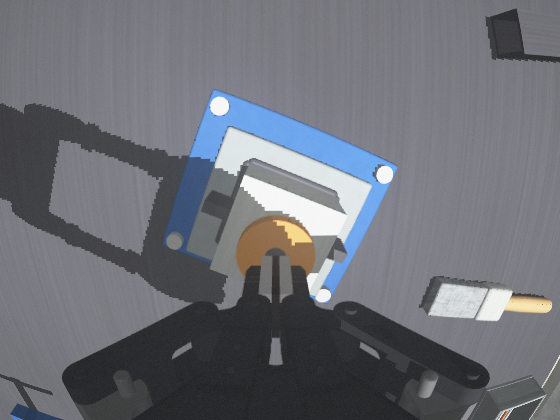

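The shut fingertips are about 10 mm above the flange and centred on it. Descend in fine steps.

```bash
python3 -m crank '{"delta_pos": [[0,0,-0.1],[0,0,-0.1],[0,0,-0.1],[0,0,-0.1],[0,0,-0.1],[0,0,-0.1],[0,0,-0.1],[0,0,0],[0,0,0]], "spin": [0,0,0,0,0,0,0,0,0], "grip": [-1,-1,-1,-1,-1,-1,-1,-1,-1]}'
python3 -m crank '{"delta_pos": [[0,0,-0.05],[0,0,-0.05],[0,0,-0.05],[0,0,-0.05],[0,0,0]], "spin": [0,0,0,0,0], "grip": [-1,-1,-1,-1,-1]}'
python3 -m crank '{"delta_pos": [[0,0,-0.05],[0,0,-0.05],[0,0,-0.05],[0,0,0]], "spin": [0,0,0,0], "grip": [-1,-1,-1,-1]}'
```

```text
time_s: 26.1
eef_pos: [479.4, -156.6, 111.3]
orientation: [0.707, 0.707, 0.0, -0.0]
force: [0.5, 0.2, -0.4]
opening: -0.0
time_s: 26.6
eef_pos: [479.3, -156.6, 109.2]
orientation: [0.707, 0.707, -0.0, -0.0]
force: [0.5, 0.1, -0.6]
opening: -0.0
time_s: 27.0
eef_pos: [479.3, -156.6, 107.6]
orientation: [0.707, 0.707, -0.0, -0.0]
force: [0.2, -0.4, -0.3]
opening: 0.1
```

```bash
python3 -m crank '{"delta_pos": [[0,0,-0.05],[0,0,-0.05],[0,0,0],[0,0,0]], "spin": [0,0,0,0], "grip": [-1,-1,-1,-1]}'
python3 -m crank '{"delta_pos": [[0,0,-0.05],[0,0,0],[0,0,0]], "spin": [0,0,0], "grip": [-1,-1,-1]}'
python3 -m crank '{"delta_pos": [[0,0,-0.05],[0,0,0],[0,0,0]], "spin": [0,0,0], "grip": [-1,-1,-1]}'
python3 -m crank '{"delta_pos": [[0,0,-0.05],[0,0,0],[0,0,0]], "spin": [0,0,0], "grip": [-1,-1,-1]}'
```

```text
time_s: 27.4
eef_pos: [479.4, -156.6, 106.8]
orientation: [0.707, 0.707, -0.0, -0.0]
force: [0.1, -0.5, -0.3]
opening: -0.1
time_s: 27.7
eef_pos: [479.4, -156.6, 106.3]
orientation: [0.707, 0.707, -0.0, -0.0]
force: [0.3, -0.0, 0.1]
opening: -0.1
time_s: 28.0
eef_pos: [479.4, -156.6, 105.8]
orientation: [0.707, 0.707, -0.0, -0.0]
force: [-0.3, 0.6, 0.4]
opening: 0.3
time_s: 28.3
eef_pos: [479.4, -156.6, 105.3]
orientation: [0.707, 0.707, -0.0, -0.0]
force: [0.4, 0.5, 0.2]
opening: 0.1
```

```bash
python3 -m crank '{"delta_pos": [[0,0,-0.05],[0,0,0],[0,0,0]], "spin": [0,0,0], "grip": [-1,-1,-1]}'
python3 -m crank '{"delta_pos": [[0,0,-0.05],[0,0,0],[0,0,0]], "spin": [0,0,0], "grip": [-1,-1,-1]}'
python3 - <<'E'
from h import *
d=optics.grab_frame("wrist");cv2.imwrite("pics/w12.png",cv2.resize(d["pixels"][190:330,190:370],None,fx=4,fy=4,interpolation=2))
d=optics.grab_frame("scene");cv2.imwrite("pics/s12.png",cv2.resize(d["pixels"][130:210,230:330],None,fx=6,fy=6,interpolation=2))
E
```

```text
time_s: 28.6
eef_pos: [479.4, -156.6, 104.7]
orientation: [0.707, 0.707, -0.0, -0.0]
force: [-0.7, -0.1, 0.3]
opening: -0.0
time_s: 28.9
eef_pos: [479.4, -156.6, 104.2]
orientation: [0.707, 0.707, -0.0, -0.0]
force: [0.7, -0.5, -0.4]
opening: -0.2
```

View pics/w12.png

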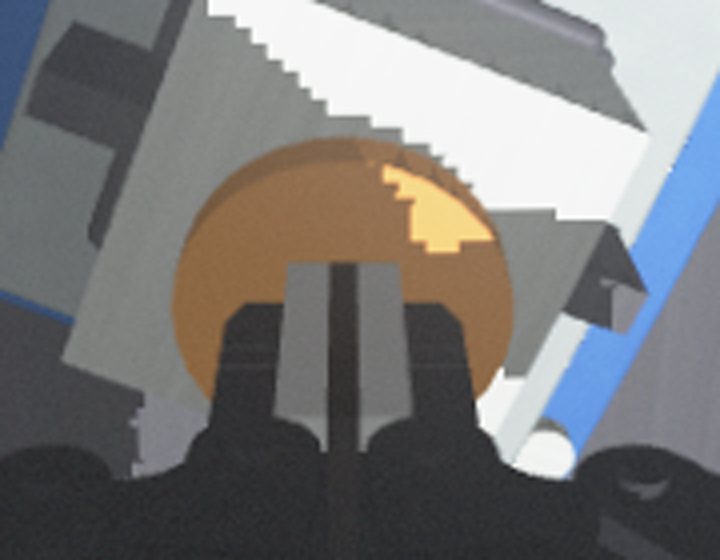

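View pics/s12.png

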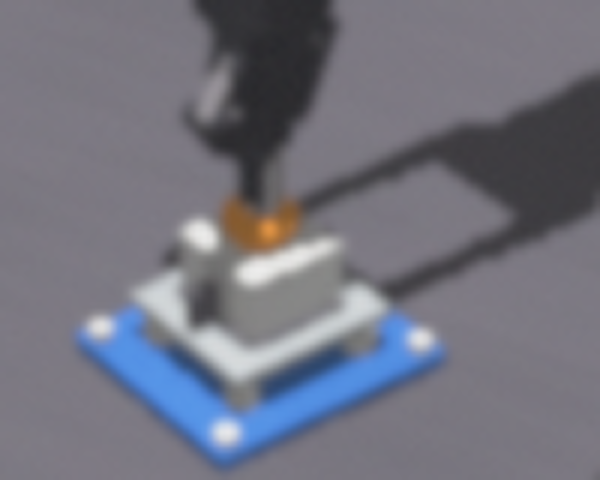

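The fingertips are over the flange's middle. The flange still stands clear of the block, with no contact yet. Continue.

```bash
python3 -m crank '{"delta_pos": [[0,0,-0.05],[0,0,0],[0,0,0]], "spin": [0,0,0], "grip": [-1,-1,-1]}'
python3 -m crank '{"delta_pos": [[0,0,-0.05],[0,0,0],[0,0,0]], "spin": [0,0,0], "grip": [-1,-1,-1]}'
python3 -m crank '{"delta_pos": [[0,0,-0.05],[0,0,0],[0,0,0]], "spin": [0,0,0], "grip": [-1,-1,-1]}'
python3 -m crank '{"delta_pos": [[0,0,-0.05],[0,0,0],[0,0,0]], "spin": [0,0,0], "grip": [-1,-1,-1]}'
```

```text
time_s: 29.3
eef_pos: [479.4, -156.6, 103.8]
orientation: [0.707, 0.707, 0.0, -0.0]
force: [0.6, -0.3, 0.2]
opening: 0.4
time_s: 29.6
eef_pos: [479.4, -156.6, 103.2]
orientation: [0.707, 0.707, -0.0, -0.0]
force: [0.4, 0.4, -0.2]
opening: 0.4
time_s: 29.9
eef_pos: [479.4, -156.6, 102.7]
orientation: [0.707, 0.707, -0.0, -0.0]
force: [-0.5, 0.3, 0.4]
opening: 0.1
time_s: 30.2
eef_pos: [479.4, -156.6, 102.2]
orientation: [0.707, 0.707, -0.0, -0.0]
force: [0.6, -0.7, -1.2]
opening: -0.1
```

```bash
python3 - <<'E'
from h import *
d=np.load("w10.npy",allow_pickle=True).item();s=d["s"]
T=d["tool_from_camera"];R=Rot.from_quat(s["orientation"]).as_matrix()
def P(u,v):
    r=wray(d,u,v);r=r/r[2]*d["depth"][v,u];return R@(T[:3,:3]@r+T[:3,3])+s["eef_pos"]
for uv in((262,225),(292,225),(277,205),(270,240),(285,240),(285,178),(310,190),(318,208),(243,240),(300,255),(225,250),(220,100)):print(uv,P(*uv).round(1),d["pixels"][uv[1],uv[0]])
e=disc(cv2.inRange(cv2.cvtColor(d["pixels"],cv2.COLOR_BGR2HSV)[170:270,230:330],(8,70,60),(32,255,255)));print(e)
E
```

```text
(262, 225) [ 469.7 -157.   100.7] [ 73 106 140]
(292, 225) [ 490.7 -157.4   99.4] [ 82 110 143]
(277, 205) [ 480.1 -141.8  102.4] [140 216 246]
(270, 240) [ 475.2 -168.3  100.7] [ 75 106 141]
(285, 240) [ 485.9 -169.2   98.7] [ 77 107 142]
(285, 178) [ 485.9 -127.2   83.6] [247 247 247]
(310, 190) [ 504.1 -135.7   85.1] [246 246 246]
(318, 208) [ 510.5 -149.4   85.2] [245 246 245]
(243, 240) [ 454.2 -175.4   84.6] [125 128 125]
(300, 255) [ 498.3 -188.5   83.7] [240 241 240]
(225, 250) [ 4.251e+02 -2.240e+02 -4.000e-01] [70 67 67]
(220, 100) [ 4.261e+02 -6.860e+01 -1.000e-01] [133 122 117]
((46.18558883666992, 51.82565689086914), (60.54850769042969, 62.86576461791992), 90.6484603881836)
```

The wrist depth image puts the flange top at about 100.5 mm, so the bushing stands about 23 mm deep, further than I assumed. That is still within the 8–26 mm window. Carry on gently.

```bash
python3 -m crank '{"delta_pos": [[0,0,-0.05],[0,0,0],[0,0,0]], "spin": [0,0,0], "grip": [-1,-1,-1]}'
python3 -m crank '{"delta_pos": [[0,0,-0.05],[0,0,0],[0,0,0]], "spin": [0,0,0], "grip": [-1,-1,-1]}'
python3 -m crank '{"delta_pos": [[0,0,-0.05],[0,0,0],[0,0,0]], "spin": [0,0,0], "grip": [-1,-1,-1]}'
```

```text
time_s: 30.5
eef_pos: [479.4, -156.6, 101.8]
orientation: [0.707, 0.707, -0.0, -0.0]
force: [0.0, 0.1, -0.2]
opening: 0.0
time_s: 30.8
eef_pos: [479.4, -156.6, 101.2]
orientation: [0.707, 0.707, -0.0, -0.0]
force: [-0.1, 0.4, -0.3]
opening: -0.3
time_s: 31.1
eef_pos: [479.4, -156.6, 100.8]
orientation: [0.707, 0.707, 0.0, 0.0]
force: [0.4, 0.3, 1.0]
opening: -0.1
```

```bash
python3 -m crank '{"delta_pos": [[0,0,-0.03],[0,0,0],[0,0,0]], "spin": [0,0,0], "grip": [-1,-1,-1]}'
python3 -m crank '{"delta_pos": [[0,0,-0.03],[0,0,0],[0,0,0]], "spin": [0,0,0], "grip": [-1,-1,-1]}'
python3 -m crank '{"delta_pos": [[0,0,-0.03],[0,0,0],[0,0,0]], "spin": [0,0,0], "grip": [-1,-1,-1]}'
```

```text
time_s: 31.4
eef_pos: [479.5, -156.7, 100.7]
orientation: [0.707, 0.707, 0.0, 0.0]
force: [-0.7, 0.5, 1.4]
opening: -0.1
time_s: 31.7
eef_pos: [479.5, -156.6, 100.5]
orientation: [0.707, 0.707, 0.0, 0.0]
force: [-0.6, 1.6, 3.2]
opening: 0.2
time_s: 32.0
eef_pos: [479.6, -156.7, 100.4]
orientation: [0.707, 0.707, 0.0, 0.0]
force: [-1.2, 0.1, 5.3]
opening: 0.0
```

Contact is made at about 100.5 and the force is building. Push on in short strokes.

```bash
python3 -m crank '{"delta_pos": [[0,0,-0.03],[0,0,-0.03],[0,0,-0.03],[0,0,0],[0,0,0]], "spin": [0,0,0,0,0], "grip": [-1,-1,-1,-1,-1]}'
python3 -m crank '{"delta_pos": [[0,0,-0.03],[0,0,-0.03],[0,0,-0.03],[0,0,0],[0,0,0]], "spin": [0,0,0,0,0], "grip": [-1,-1,-1,-1,-1]}'
```

```text
time_s: 32.5
eef_pos: [479.8, -156.6, 100.0]
orientation: [0.707, 0.707, 0.0, 0.001]
force: [-0.5, 2.2, 7.9]
opening: -0.2
time_s: 33.0
eef_pos: [480.1, -156.6, 99.7]
orientation: [0.707, 0.707, 0.001, 0.001]
force: [-1.2, 1.6, 9.9]
opening: -0.1
```

```bash
python3 -m crank '{"delta_pos": [[0,0,-0.05],[0,0,-0.05],[0,0,0],[0,0,0]], "spin": [0,0,0,0], "grip": [-1,-1,-1,-1]}'
python3 -m crank '{"delta_pos": [[0,0,-0.05],[0,0,-0.05],[0,0,0],[0,0,0]], "spin": [0,0,0,0], "grip": [-1,-1,-1,-1]}'
python3 -m crank '{"delta_pos": [[0,0,-0.05],[0,0,-0.05],[0,0,0],[0,0,0]], "spin": [0,0,0,0], "grip": [-1,-1,-1,-1]}'
```

```text
time_s: 33.4
eef_pos: [480.4, -156.5, 99.2]
orientation: [0.707, 0.707, 0.001, 0.001]
force: [-1.7, 2.0, 11.0]
opening: 0.2
time_s: 33.8
eef_pos: [480.4, -156.4, 98.5]
orientation: [0.707, 0.707, 0.001, 0.001]
force: [-1.8, 2.5, 11.9]
opening: -0.2
time_s: 34.2
eef_pos: [480.5, -156.4, 97.8]
orientation: [0.707, 0.707, 0.001, 0.002]
force: [-1.6, 2.3, 13.9]
opening: 0.1
```

```bash
python3 -m crank '{"delta_pos": [[0,0,-0.05],[0,0,-0.05],[0,0,0],[0,0,0]], "spin": [0,0,0,0], "grip": [-1,-1,-1,-1]}'
python3 -m crank '{"delta_pos": [[0,0,-0.05],[0,0,-0.05],[0,0,0],[0,0,0]], "spin": [0,0,0,0], "grip": [-1,-1,-1,-1]}'
python3 -m crank '{"delta_pos": [[0,0,-0.05],[0,0,-0.05],[0,0,0],[0,0,0]], "spin": [0,0,0,0], "grip": [-1,-1,-1,-1]}'
```

```text
time_s: 34.6
eef_pos: [480.5, -156.4, 96.9]
orientation: [0.707, 0.707, 0.001, 0.002]
force: [-2.2, 2.5, 14.5]
opening: 0.3
time_s: 35.0
eef_pos: [480.5, -156.3, 96.1]
orientation: [0.707, 0.707, 0.001, 0.002]
force: [-3.1, 3.9, 15.6]
opening: 0.1
time_s: 35.4
eef_pos: [480.5, -156.3, 94.9]
orientation: [0.707, 0.707, 0.001, 0.001]
force: [-2.9, 3.9, 13.6]
opening: 0.3
```

```bash
python3 -m crank '{"delta_pos": [[0,0,-0.05],[0,0,-0.05],[0,0,0],[0,0,0]], "spin": [0,0,0,0], "grip": [-1,-1,-1,-1]}'
python3 -m crank '{"delta_pos": [[0,0,-0.05],[0,0,-0.05],[0,0,0],[0,0,0]], "spin": [0,0,0,0], "grip": [-1,-1,-1,-1]}'
python3 -m crank '{"delta_pos": [[0,0,-0.05],[0,0,0],[0,0,0]], "spin": [0,0,0], "grip": [-1,-1,-1]}'
```

```text
time_s: 35.8
eef_pos: [480.5, -156.3, 94.0]
orientation: [0.707, 0.707, 0.001, 0.001]
force: [-2.9, 4.3, 15.8]
opening: 0.0
time_s: 36.2
eef_pos: [480.4, -156.3, 92.9]
orientation: [0.707, 0.707, 0.001, 0.001]
force: [-2.3, 3.7, 13.4]
opening: -0.1
time_s: 36.5
eef_pos: [480.4, -156.2, 92.3]
orientation: [0.707, 0.707, 0.001, 0.001]
force: [-3.1, 3.8, 14.4]
opening: 0.3
```

```bash
python3 -m crank '{"delta_pos": [[0,0,-0.05],[0,0,0],[0,0,0]], "spin": [0,0,0], "grip": [-1,-1,-1]}'
python3 -m crank '{"delta_pos": [[0,0,-0.05],[0,0,0],[0,0,0]], "spin": [0,0,0], "grip": [-1,-1,-1]}'
python3 -m crank '{"delta_pos": [[0,0,-0.05],[0,0,0],[0,0,0]], "spin": [0,0,0], "grip": [-1,-1,-1]}'
```

```text
time_s: 36.8
eef_pos: [480.4, -156.2, 91.9]
orientation: [0.707, 0.707, 0.001, 0.001]
force: [-2.9, 3.6, 14.6]
opening: -0.1
time_s: 37.1
eef_pos: [480.4, -156.2, 91.6]
orientation: [0.707, 0.707, 0.001, 0.001]
force: [-3.4, 3.8, 15.6]
opening: -0.1
time_s: 37.4
eef_pos: [480.4, -156.2, 91.5]
orientation: [0.707, 0.707, 0.001, 0.001]
force: [-5.2, 4.0, 17.8]
opening: 0.1
```

The shoulder has met the block: the tip now sinks only about 0.1 mm per 0.5 mm commanded. Build up to 25 N.

```bash
python3 -m crank '{"delta_pos": [[0,0,-0.05],[0,0,0],[0,0,0]], "spin": [0,0,0], "grip": [-1,-1,-1]}'
python3 -m crank '{"delta_pos": [[0,0,-0.04],[0,0,0],[0,0,0]], "spin": [0,0,0], "grip": [-1,-1,-1]}'
python3 -m crank '{"delta_pos": [[0,0,-0.04],[0,0,0],[0,0,0]], "spin": [0,0,0], "grip": [-1,-1,-1]}'
```

```text
time_s: 37.7
eef_pos: [480.4, -156.1, 91.3]
orientation: [0.707, 0.707, 0.001, 0.001]
force: [-5.0, 5.4, 19.7]
opening: -0.3
time_s: 38.0
eef_pos: [480.4, -156.1, 91.2]
orientation: [0.707, 0.707, 0.001, 0.001]
force: [-5.6, 5.6, 20.9]
opening: -0.1
time_s: 38.3
eef_pos: [480.4, -156.1, 91.1]
orientation: [0.707, 0.707, 0.001, 0.001]
force: [-7.4, 5.6, 22.7]
opening: 0.0
```

```bash
python3 -m crank '{"delta_pos": [[0,0,-0.04],[0,0,-0.01],[0,0,0],[0,0,0]], "spin": [0,0,0,0], "grip": [-1,-1,-1,-1]}'
python3 -c "
from h import *
for i in range(3): print(monitor.sense()['force'].round(1),monitor.sense()['eef_pos'].round(2)); optics.grab_frame('top')"
```

```text
time_s: 38.7
eef_pos: [480.4, -156.1, 91.0]
orientation: [0.707, 0.707, 0.001, 0.002]
force: [-8.8, 7.2, 22.5]
opening: 0.0
[-8.8  7.2 22.5] [ 480.41 -156.14   91.02]
[-8.   5.3 22.2] [ 480.41 -156.13   91.04]
[-7.5  6.6 23.9] [ 480.4  -156.13   91.03]
```

```bash
python3 -m crank '{"delta_pos": [[0,0,-0.04],[0,0,0],[0,0,0],[0,0,0]], "spin": [0,0,0,0], "grip": [-1,-1,-1,-1]}'
python3 -c "
from h import *
for i in range(5): print(monitor.sense()['force'].round(1),monitor.sense()['eef_pos'].round(2)); optics.grab_frame('top')"
```

```text
time_s: 39.25
eef_pos: [480.4, -156.1, 90.9]
orientation: [0.707, 0.707, 0.001, 0.002]
force: [-8.8, 5.9, 24.3]
opening: -0.0
[-8.8  5.9 24.3] [ 480.38 -156.12   90.89]
[-8.6  6.3 25.1] [ 480.39 -156.13   90.91]
[-8.6  7.5 25.7] [ 480.41 -156.13   90.93]
[-7.3  6.2 25.5] [ 480.39 -156.1    90.89]
[-7.8  6.1 26. ] [ 480.39 -156.13   90.88]
```

It's a steady 25 N or so. Hold, then back off.

```bash
python3 -m crank '{"delta_pos": [[0,0,0],[0,0,0],[0,0,0],[0,0,0],[0,0,0],[0,0,0]], "spin": [0,0,0,0,0,0], "grip": [-1,-1,-1,-1,-1,-1]}'
python3 -m crank '{"delta_pos": [[0,0,0.1],[0,0,0.1],[0,0,0.1],[0,0,0.1],[0,0,0.1],[0,0,0.2],[0,0,0.3],[0,0,0],[0,0,0]], "spin": [0,0,0,0,0,0,0,0,0], "grip": [-1,-1,-1,-1,-1,-1,-1,-1,-1]}'
python3 -m crank '{"delta_pos": [[0,0,1],[0,0,2],[0,0,2],[0,0,2],[0,0,1],[0,0,0],[0,0,0],[0,0,0],[0,0,0],[0,0,0]], "spin": [0,0,0,0,0,0,0,0,0,0], "grip": [-1,-1,-1,-1,-1,-1,-1,-1,-1,-1]}'
python3 - <<'E'
from h import *
s=monitor.sense();d=optics.grab_frame("wrist");print(s["eef_pos"],s["force"])
cv2.imwrite("pics/w13.png",d["pixels"])
T=d["tool_from_camera"];R=Rot.from_quat(s["orientation"]).as_matrix()
def P(u,v):
    r=wray(d,u,v);r=r/r[2]*d["depth"][v,u];return R@(T[:3,:3]@r+T[:3,3])+s["eef_pos"]
hsv=cv2.cvtColor(d["pixels"],cv2.COLOR_BGR2HSV);m=cv2.inRange(hsv,(8,70,60),(32,255,255));m[:160]=0;m[290:]=0;m[:,:230]=0;m[:,330:]=0
v,u=np.nonzero(cv2.erode(m,np.ones((5,5))));Q=np.array([P(a,b) for a,b in zip(u,v)])
A=np.c_[Q[:,:2]-Q[:,:2].mean(0),np.ones(len(Q))];print("bush top n",len(Q),np.linalg.lstsq(A,Q[:,2],rcond=None)[0])
w=(d["pixels"].min(-1)>235);v,u=np.nonzero(w[165:290,230:330]);B=np.array([P(a+230,b+165) for a,b in zip(u,v)]);print("block z",np.median(B[:,2]),len(B),"bush med",np.median(Q[:,2]))
d=optics.grab_frame("scene");cv2.imwrite("pics/s13.png",cv2.resize(d["pixels"][130:210,230:330],None,fx=6,fy=6,interpolation=2))
t=optics.grab_frame("top");cv2.imwrite("pics/t13.png",t["pixels"])
E
```

```text
time_s: 40.1
eef_pos: [480.4, -156.1, 90.9]
orientation: [0.707, 0.707, 0.001, 0.002]
force: [-9.1, 7.2, 24.8]
opening: -0.1
time_s: 41.0
eef_pos: [479.2, -156.7, 95.4]
orientation: [0.707, 0.707, -0.0, -0.0]
force: [-0.5, 0.3, -0.5]
opening: 0.1
time_s: 42.0
eef_pos: [479.1, -156.5, 175.0]
orientation: [0.707, 0.707, -0.0, -0.001]
force: [0.3, 0.9, 0.6]
opening: -0.2
[ 479.08791615 -156.50800119  175.03028107] [0.31960131 0.88627618 0.61850227]
bush top n 1963 [-4.82709834e-03  2.16295366e-01  9.27478691e+01]
block z 84.26266670334465 2205 bush med 92.40933908352157
```

View pics/w13.png

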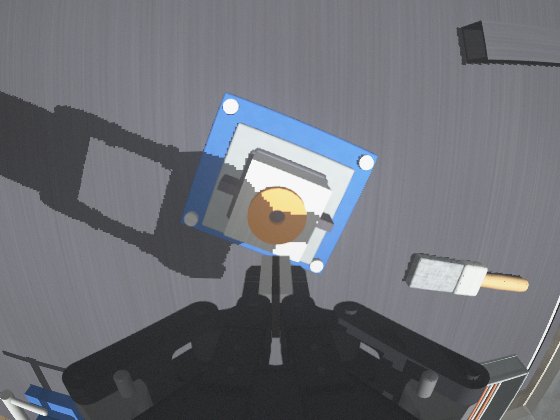

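View pics/s13.png

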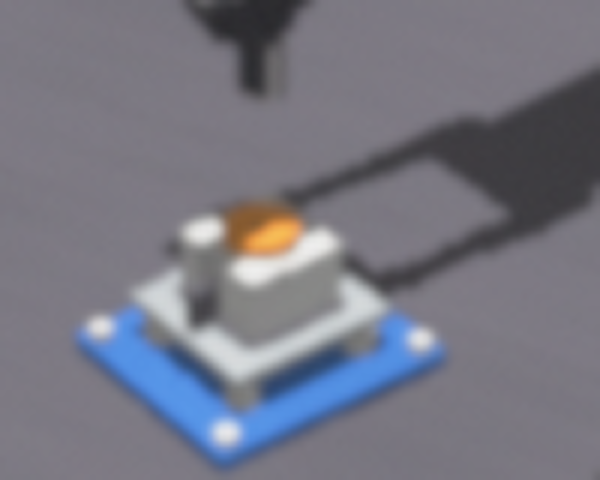

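View pics/t13.png

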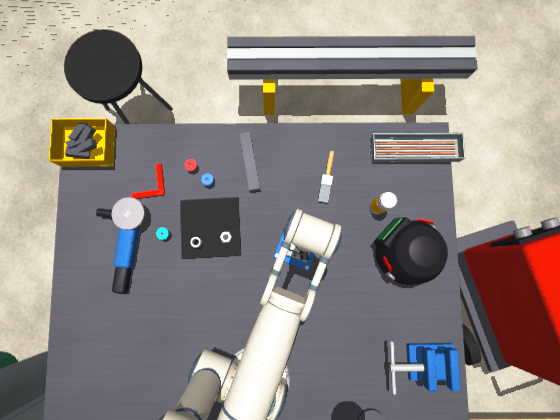

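The flange now sits on the block, and sleeve, nut and the other parts are where they were. The fitted tilt of 0.22 looks like outliers in the mask, so I'll recheck it robustly once the arm is settled.

```bash
python3 -m crank '{"delta_pos": [[0,0,0],[0,0,0],[0,0,0],[0,0,0],[0,0,0],[0,0,0],[0,0,0],[0,0,0]], "spin": [0,0,0,0,0,0,0,0], "grip": [-1,-1,-1,-1,-1,-1,-1,-1]}'
python3 - <<'E'
from h import *
s=monitor.sense();d=optics.grab_frame("wrist");print(s["eef_pos"],s["force"])
T=d["tool_from_camera"];R=Rot.from_quat(s["orientation"]).as_matrix()
def P(u,v):
    r=wray(d,u,v);r=r/r[2]*d["depth"][v,u];return R@(T[:3,:3]@r+T[:3,3])+s["eef_pos"]
hsv=cv2.cvtColor(d["pixels"],cv2.COLOR_BGR2HSV);m=cv2.inRange(hsv,(8,70,60),(32,255,255));m[:180]=0;m[248:]=0;m[:,:240]=0;m[:,:][:,315:]=0
print("ellipse",disc(m), wplane(d,s,*disc(m)[0],92))
def fit(mask):
    v,u=np.nonzero(mask);Q=np.array([P(a,b) for a,b in zip(u,v)]);c=np.median(Q,0);k=abs(Q[:,2]-c[2])<4
    for _ in range(5):
        A=np.c_[Q[:,:2]-[479.4,-156.6],np.ones(len(Q))];x=np.linalg.lstsq(A[k],Q[k,2],rcond=None)[0];k=abs(Q[:,2]-A@x)<2
    return x.round(3),k.sum(),len(k)
print("bush",fit(cv2.erode(m,np.ones((5,5)))))
w=(d["pixels"].min(-1)>235).astype(np.uint8);w[:155]=0;w[250:]=0;w[:,:240]=0;w[:,335:]=0
print("block",fit(w))
E
```

```text
time_s: 42.95
eef_pos: [479.4, -156.6, 175.9]
orientation: [0.707, 0.707, -0.0, 0.0]
force: [0.4, 0.4, 0.7]
opening: -0.1
[ 479.37594055 -156.63524775  175.86287457] [0.36169883 0.36315184 0.74492204]
ellipse ((275.921142578125, 214.65283203125), (57.543880462646484, 58.97399139404297), 94.06016540527344) [ 480.02546378 -154.55714289   92.        ]
bush (array([-5.0000e-03,  1.0000e-02,  9.2421e+01]), np.int64(1945), 1960)
block (array([1.0000e-03, 4.0000e-03, 8.4224e+01]), np.int64(1959), 1980)
```

Flange top minus block top measures 8.2 mm (8.0 is flush). Tilt is about 0.01 rad or less, and the centre is within about 0.5 mm of the bore axis. Handing in.

```bash
python3 -c "
from station import robot
print(robot.close_job())"
```

```text
the job is handed in; nothing more can be done
None
```

The bronze bushing is pressed into the pivot block with its shoulder down on the block, and I have handed the job in. `close_job` gives no verdict, so the results below are my own measurements.

**What I did:** I squeezed the bushing twice at right angles on the mat to centre it in the gripper. I lined up the bore by matching it to the bushing's pixel in the wrist camera. I then started the bushing in the bore, let go, and pressed it in with the fingers shut. The final push read about 25 N (24.3–26.0 N) for about 1 s, and I backed off at about 40 s.

**Last checks:**
- **Seating:** the flange top is 8.2 mm above the block, where 8.0 mm is flush.
- **Tilt:** the flange is tilted by about 0.01 rad or less.
- **Centring:** the bushing is within about 0.5 mm of the bore axis.
- **Block height:** the block's top face reads 84.2 mm, so it has come back up.
- **Fingers:** they are about 80 mm clear and the force reading is near zero.
- **Other parts:** nothing else looked moved in the top view; I judged this by eye and did not measure it.

**What disagreed:**
- **Camera offset:** the top and wrist cameras differed by about 5 mm in y, which the squeeze-and-match method avoided.
- **Depth when let go:** the bushing stood about 23 mm deep, not the expected 16 mm. That is still inside the 8–26 mm window.
- **First tilt fit:** it gave 0.22 rad because of outlier pixels. A robust refit gave the 0.01 rad above.
- **Sideways force:** the tool read up to about 9 N sideways during the push.

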